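Read a tissue block's label, then hold it square in the corner of the positioning plate

ROBOT

A 6-joint arm with a two-finger parallel gripper is mounted at the origin on a cart in front of the work surface, level with it; the furniture and walls round the work are solid. World frame = base frame: x ahead of the robot, y to its left, z up, the work surface at z = 0. Lengths are in mm, angles in degrees, forces in N, time in s.
With the tool pointing down it reaches from about 350 to 850 mm from the base axis. Payload 8.1 kg.
Tool frame: the origin (TCP) lies on the centre line of the jaws, within the pads' length; the fingertips stand 8 mm ahead of it and the grasp point (between the pads) lies 11 mm behind it; x points along the fingers, z is the direction in which the jaws open and shut, and the axes are right-handed (so a half turn about x gives the same grasp; the last joint's range is limited). The gripper opens to 85 mm and grips with 20 to 120 N. Pads are 22 mm wide; open, the fingers measure 114 mm over their backs; the gripper's body (76 mm by 85 mm) begins 54 mm behind the grasp point. The pads swing forward as they close: fully open they stand 13 mm farther back than shut.
Start: joints at [-81.669, 7.471, 85.268, -0, 87.261, -4.893], TCP at [137.274, -584.09, 239.292] pointing down, gripper open.
Joint ranges: [-169.43, 169.43], [-51.17, 129.36], [1.28, 143.12], [-76.62, 256.62], [0, 156.53], [-152.29, 152.29]. Speed limits (degrees/s): [136.94, 136.94, 159.86, 180, 180, 180].

INTERFACE

Orientations are given as [roll, pitch, yaw] about the fixed x, y, z axes, in that order (R = Rz(yaw) Ry(pitch) Rx(roll)).
In Python, from bench import r, vision, order gives the robot as it stands. The module is installed in compiled form; this text tells all that it offers.
- The arm moves only by the shell command python3 -m jog 'ROWS' [FORCE]. ROWS is JSON, a list of rows, each a list of 3 entries, a list of its own where there are three numbers: the shift along the world's x, y, z in m, then the turn, a rotation vector about the world's x, y, z in rad, then the opening, from -1 (shut) to 1 (fully open). A call has 1 to 5 rows; each row is the pose to reach, as a shift and turn from the pose commanded when the call began; what a row does not reach only later rows make up. A row lasts 1/12 s, in which the tool goes at most 41.7 mm and 7.16 degrees, less where a joint would pass 70% of its speed; a pose out of reach is approached as far as the arm can. A call with a gripper value outside its range is refused whole. The fingers move at their own pace and stop on an object; FORCE is the grip in N (left out, the last holds). Time passes only in rows, so rows that repeat a pose let the fingers close. It gives the time, the measured TCP pose, the force and the opening at its end, in the units of the state.
- r.sense(): the state, without advancing time (a new reading comes with each control period).
- vision.snapshot(name): name is "scene" or "top"; returns the picture (420x560x3 uint8, red, green, blue); there is no depth.
- vision.camera_model(name): a dict with "fov_y" (degrees; the focal length in pixels is half the picture's height over the tangent of half this angle, whatever the lens; pixels are square), "cx", "cy" (the principal point, pixels), "world_to_cam" (4x4, takes a point from world to camera coordinates). Camera axes: x right, y down, z forward; pixel columns grow to the right and rows downward; lengths in mm; the calibration is good to about 2 mm. A picture is of the moment at which its call begins. camera_model takes no time and is no camera call.
- order.hand_in(): hands the job in, once; it reports no verdict.
The state is a dict: "time": time; "joint_pos": joint angles; "qd": joint speeds; "joint_efforts": joint torques, N m; "tool_pos": TCP position; "tcp_rot": TCP orientation; "ft_force": force on the tool from outside, world axes, zero at the start; "wrist_torque": the same for the moment, N m; "finger_gap": finger opening in mm.
Only numpy, scipy, OpenCV 4.12 (cv2) and the standard library are available. Lean on these libraries where they do the work, as an engineer would, in place of code of your own. Each camera call takes 0.05 s, during which the arm holds its last target.

TASK

Take the upright code reader and hold it still for about a second with its foot level a few centimetres above the label on the wax tissue block, then stand it upright on the bare worktop again and let it go. Then set the block flat on the metal positioning plate and press it into the corner against both stops at once, long side along the long stop, ready for its photograph. Finish while the gripper still holds it pressed there, do not let go, and leave the dark canister and the petri dish where they stand.

Things in the scene. Friction and masses are not known exactly. Their poses are not given: they have to be found in the camera images.
- reader_grip (a point): the code reader, a loose upright hand tool 116 mm tall, 0.15 kg: grey square foot 46 x 46 x 34 mm, above it a black round handle 32 mm in diameter (41 to 100 mm up; a cap 35 mm in diameter above). This point is on its axis at mid-handle, 72 mm above its underside; z points up along the handle
- reader_window (a point): centre of the underside of the reader's foot, through which it reads straight downward; z is the reader's upright axis. It reads when held still and upright with this point within 12 mm sideways of the label's centre and 15 to 80 mm above it
- code_reader: the code reader as a whole; the origin is the centre of its underside (height 0 when it stands on the worktop). A desk phone, fixed and less than 130 mm tall, stands to its right and beyond the block (larger x): carry the reader over it
- block_label (a point): centre of the small square black and white code label on top of the block, 33 mm above the block's underside
- block_centre (a point): centre (half-way up) of the tissue block, loose, about 0.08 kg: a grey cassette 40 x 60 x 12 mm (x, y, z) below, on it white wax 36 x 56 mm with a small square code label on top; whole height 33 mm. z up, x across its 40 mm width, y along its 60 mm length. Either end may lead. The point is 16.5 mm above the underside
- tissue_block: the tissue block as a whole; the origin is the centre of its underside, axes as above
- plate: the positioning plate, a metal plate 100 x 100 x 8 mm fixed flat on the worktop; origin at the centre of its underside. It carries two low rigid steel stops on its +x and +y edges. Their top is 18 mm above the worktop, 10 mm above the plate, so that fingers which hold the block by its wax (12 to 33 mm above its underside) pass above them. Plate, block and stops are rigid and the block drags on the plate when pressed down hard, so let it rest only lightly while it slides
- corner (a point): the inner corner where the two stop faces meet, on the plate's upper face (8 mm above the worktop), at plate x = +37 mm, y = +37 mm; axes as the plate. The block belongs on the -x, -y side of it: its centre ends 20 mm back along x and 30 mm back along y
- stop_long: the long stop, 10 x 94 x 10 mm (x, y, z), on the plate's +x edge; its face towards -x is at plate x = +37 mm and runs along plate y; origin at the centre of its underside
- stop_short: the short stop, 56 x 10 x 10 mm, on the plate's +y edge; its face towards -y is at plate y = +37 mm and runs along plate x; origin at the centre of its underside. Friction on one stop can carry part of a push meant for the other (friction coefficient up to about 0.8), so push about equally hard on both, some 10 N each
- can: dark screw canister, 38 mm in diameter, 57 mm tall, to be left alone
- dish: petri dish, 62 mm in diameter, 15 mm tall, to be left alone
Not all that is in view belongs to the job. What is meant by the code_reader is not green, and is the smaller of those in its own colour.

How it is judged (in metres and radians):
On the way, in this order (a step that is already met when the one before it is completed fails the run):
1. the held reader is still and upright over the label (horizontal distance between reader_window and block_label below 0.012 m and distance between reader_window and block_label between 0.015 and 0.08 m and angle between reader_window's own z axis and vertical below 0.2 rad and linear speed of code_reader below 0.02 m/s and contact force between the fingers and code_reader above 1 N), for 0.6 s.
2. the reader stands upright on the worktop, let go (angle between reader_window's own z axis and vertical below 0.1 rad and height (world z) of code_reader between -0.004 and 0.004 m and linear speed of code_reader below 0.02 m/s and contact force between the fingers and code_reader below 0.1 N), for 0.2 s.
At the end, for the whole second after the job is handed in: Gripper on the block and block on each stop with over 1.5 N; block flat on the plate (2.5 mm, 0.06 rad), long side along the long stop (0.06 rad), centre 20 and 30 mm from the stop faces (+2.5/-3 mm), at rest; the reader stands upright on the worktop, not touched by the fingers (all of step 2 and contact force between tissue_block and stop_long above 1.5 N and contact force between tissue_block and stop_short above 1.5 N and contact force between the fingers and tissue_block above 1.5 N and angle between the y axis of tissue_block and the y axis of plate, either way round below 0.06 rad and angle between tissue_block's own z axis and vertical below 0.06 rad and x of tissue_block in the frame of corner between -0.0225 and -0.017 m and y of tissue_block in the frame of corner between -0.0325 and -0.027 m and z of tissue_block in the frame of corner between -0.0025 and 0.0025 m and linear speed of tissue_block below 0.01 m/s); the arm keeps its last pose, push and grip.
It fails at once if the dark canister was shifted (distance of can from where it was at the start of the episode above 0.02 m).
It fails at once if the petri dish was shifted (distance of dish from where it was at the start of the episode above 0.02 m).
It also fails if it takes over 72 s, if anything falls off the work surface, if the arm or the gripper's body presses on something with over 40 N, if the wrist force passes 120 N, or if a joint passes its speed limit or range.

## Working session

There is one attempt and no reset: what is moved stays moved. The work goes in short steps, Python scripts to look and compute and a shell command to move; the robot and the scene stay as the last step left them, time stands still between calls to the robot, and variables do not carry over. Pictures are saved under pics/ and viewed, and the job is handed in when it is done.

```bash
mkdir -p pics; ls; python3 - <<'E'
from bench import r,vision
import cv2,json
for n in("scene","top"):
    im=vision.snapshot(n); cv2.imwrite(f"pics/{n}0.png",im[:,:,::-1])
    m=vision.camera_model(n); print(n,m)
print(r.sense())
E
```

```text
pics
scene {'fov_y': 57.98277732089866, 'cx': 275.92027178128563, 'cy': 211.84666964494008, 'world_to_cam': array([[-8.92786377e-01,  4.50476443e-01, -1.85988261e-03,
         4.56482492e+02],
       [ 4.01258932e-01,  7.93353477e-01, -4.57800754e-01,
        -1.02208385e+02],
       [-2.04752911e-01, -4.09464571e-01, -8.89052873e-01,
         1.23873121e+03],
       [ 0.00000000e+00,  0.00000000e+00,  0.00000000e+00,
         1.00000000e+00]])}
top {'fov_y': 43.10495837196587, 'cx': 284.99437907403495, 'cy': 221.82576590096014, 'world_to_cam': array([[ 2.59326454e-03, -9.99996009e-01, -1.12077001e-03,
        -7.94120212e+01],
       [-9.79934012e-01, -2.31785816e-03, -1.99308704e-01,
         4.78707761e+02],
       [ 1.99305311e-01,  1.61514085e-03, -9.79936112e-01,
         1.52749061e+03],
       [ 0.00000000e+00,  0.00000000e+00,  0.00000000e+00,
         1.00000000e+00]])}
{'time': 0.1, 'joint_pos': array([-8.16686128e+01,  7.51178503e+00,  8.53214430e+01,  1.66002786e-04,
        8.72616600e+01, -4.89313721e+00]), 'qd': array([ 0.10919901, -0.08747135, -0.20002101,  0.11470675, -0.03603996,
        0.04720795]), 'joint_efforts': array([ 4.77475278e-04, -5.70947385e+01, -5.01944661e+01, -3.61722505e-04,
        8.12468788e-03, -2.66422643e-05]), 'tool_pos': array([ 137.21425169, -583.61737073,  238.35415463]), 'tcp_rot': array([175.00674878,  89.90511176,  98.23126515]), 'ft_force': array([-0.22674003, -0.77595371, -1.07248281]), 'wrist_torque': array([-0.01998794,  0.00796246,  0.00211878]), 'finger_gap': 85.10837635633786}
```

View pics/scene0.png

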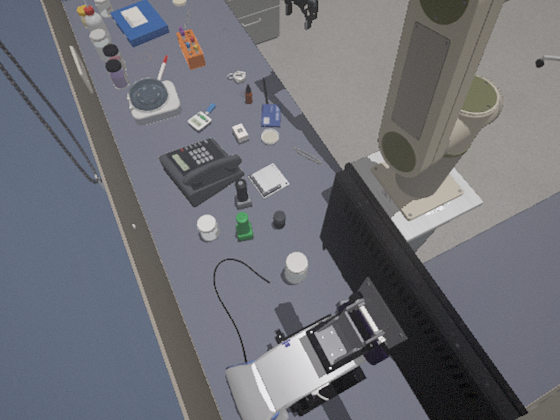

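View pics/top0.png

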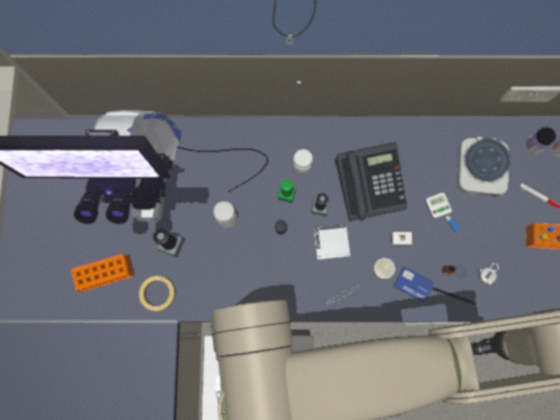

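```bash
python3 - <<'E'
import cv2,numpy as np
t=cv2.imread("pics/top0.png"); s=cv2.imread("pics/scene0.png")
cv2.imwrite("pics/c1.png",cv2.resize(t[165:285,255:455],None,fx=4,fy=4,interpolation=cv2.INTER_CUBIC))
cv2.imwrite("pics/c2.png",cv2.resize(s[95:245,180:330],None,fx=4,fy=4,interpolation=cv2.INTER_CUBIC))
cv2.imwrite("pics/c3.png",cv2.resize(t[180:310,60:260],None,fx=4,fy=4,interpolation=cv2.INTER_CUBIC))
E
```

```text
(no output)
```

View pics/c1.png

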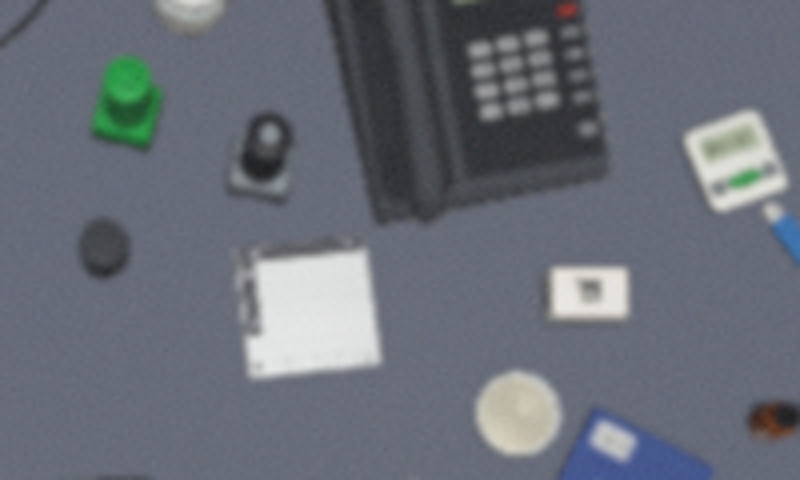

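View pics/c2.png

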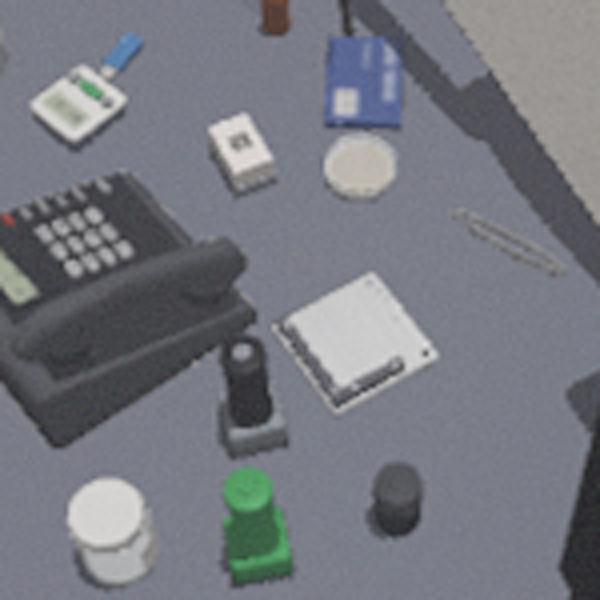

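View pics/c3.png

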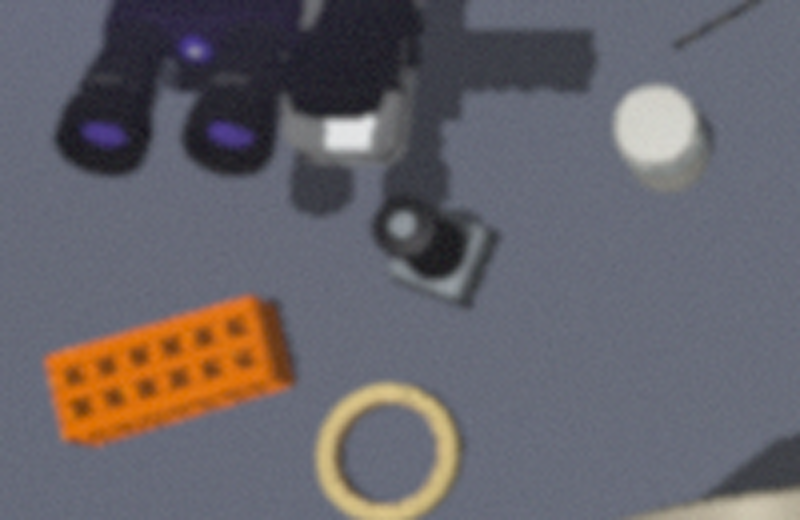

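Candidates for the reader: green reader (287,188), large black/grey one (168,242), small black/grey one (321,203) in top. Green is excluded, and of the two black/grey ones (321,203) is smaller, so that is my choice. In the crops, the block with its code label is at (402,238), the plate at (332,242) with the long stop on its upper (+x) edge and the short stop on its left (+y) edge, the can at (281,227) and the dish at (385,268). Next I measure.

```bash
cat > h.py <<'E'
import numpy as np,cv2
from bench import vision
def cam(n):
    m=vision.camera_model(n);T=m["world_to_cam"];R=T[:3,:3];t=T[:3,3];f=210/np.tan(np.radians(m["fov_y"]/2));return R,t,f,m["cx"],m["cy"]
def ray(n,u,v):
    R,t,f,cx,cy=cam(n);d=R.T@np.array([(u-cx)/f,(v-cy)/f,1]);return -R.T@t,d/np.linalg.norm(d)
def on(n,u,v,z):
    o,d=ray(n,u,v);return (o+d*(z-o[2])/d[2])
def proj(n,p):
    R,t,f,cx,cy=cam(n);c=R@np.array(p,float)+t;return np.array([cx+f*c[0]/c[2],cy+f*c[1]/c[2]])
def tri(a,b):
    o1,d1=ray("scene",*a);o2,d2=ray("top",*b);s=np.linalg.lstsq(np.c_[d1,-d2],o2-o1,rcond=None)[0]
    p,q=o1+s[0]*d1,o2+s[1]*d2;return (p+q)/2,np.linalg.norm(p-q)
E
python3 - <<'E'
from h import *
t=cv2.imread("pics/top0.png").astype(int);s=cv2.imread("pics/scene0.png").astype(int)
def blob(im,box,cond):
    x0,y0,x1,y1=box;m=np.zeros(im.shape[:2],np.uint8);m[y0:y1,x0:x1]=cond(im[y0:y1,x0:x1])
    c=max(cv2.findContours(m,0,cv2.CHAIN_APPROX_NONE)[0],key=cv2.contourArea);M=cv2.moments(c)
    return c,(M['m10']/M['m00'],M['m01']/M['m00']),cv2.minAreaRect(c),cv2.contourArea(c)
br=lambda a:(a.min(2)>150).astype(np.uint8)
for n,z in(("block",33),("plate",8)):
    box=(388,226,418,252) if n=="block" else (310,222,355,264)
    c,ce,re,A=blob(t,box,br);print(n,ce,re,A,on("top",*ce,z))
    P=[on("top",*p,z)[:2].round(1).tolist() for p in cv2.boxPoints(re)];print(P)
c,ce,re,A=blob(s,(228,120,252,145),br);print("block scene",ce,re,on("scene",*ce,33))
c,ce,re,A=blob(s,(245,160,292,200),br);print("plate scene",ce,re,on("scene",*ce,8),[on("scene",*p,8)[:2].round(1).tolist() for p in cv2.boxPoints(re)])
# rdr: dark region crops
dk=lambda a:(a.max(2)<70).astype(np.uint8)
c,ce,re,A=blob(t,(308,190,334,220),dk);print("reader dark top",ce,re,A)
c,ce,re,A=blob(s,(230,175,252,205),dk);print("reader dark scene",ce,re,A)
for n,im,x0,y0,x1,y1 in(("t",t,305,185,360,268),("s",s,225,155,295,215),("tb",t,385,222,425,256)):
    k=9 if n!="tb" else 16
    cv2.imwrite(f"pics/z{n}.png",cv2.resize(im[y0:y1,x0:x1].astype(np.uint8),None,fx=k*0.8,fy=k*0.8,interpolation=cv2.INTER_CUBIC))
E
```

```text
block (402.0, 237.9736434108527) ((402.0, 238.0), (12.0, 18.0), 90.0) 215.0 [ 433.80906302 -426.23142439   33.        ]
[[451.8, -400.2], [451.9, -453.8], [415.7, -452.2], [415.6, -398.8]]
plate (332.9608540925267, 243.47943851324632) ((331.7593688964844, 243.2047882080078), (29.327150344848633, 33.35817337036133), 83.2901611328125) 843.0 [ 420.78288916 -222.96021795    8.        ]
[[460.2, -164.5], [472.4, -265.2], [383.4, -273.6], [371.4, -174.1]]
block scene (239.669220945083, 130.46998722860792) ((239.77940368652344, 130.63233947753906), (14.92037582397461, 10.632911682128906), 59.03623962402344) [ 436.41974225 -422.85961691   33.        ]
plate scene (269.8873443382566, 177.70489429481609) ((269.5990905761719, 179.27828979492188), (27.293132781982422, 30.30411720275879), 60.945396423339844) [ 422.13335722 -220.34172047    8.        ] [[475.9, -260.5], [372.2, -273.4], [376.1, -170.8], [476.2, -160.4]]
reader dark top (321.07240437158464, 201.52459016393442) ((321.35296630859375, 201.5882568359375), (10.186494827270508, 16.00735092163086), 14.03624439239502) 122.0
reader dark scene (241.46719160104985, 192.6797900262467) ((241.33079528808594, 189.64614868164062), (22.698354721069336, 10.17084789276123), 82.87498474121094) 127.0
```

View pics/zt.png

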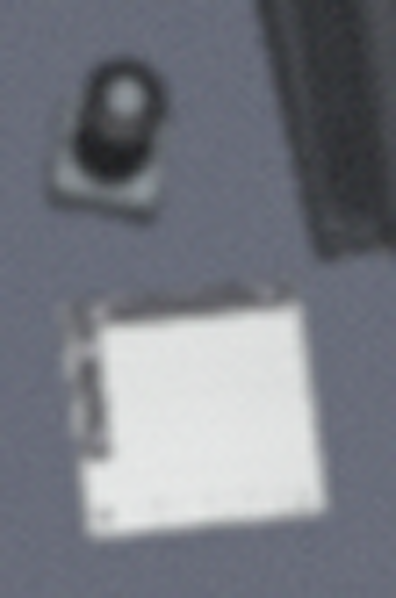

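View pics/zs.png

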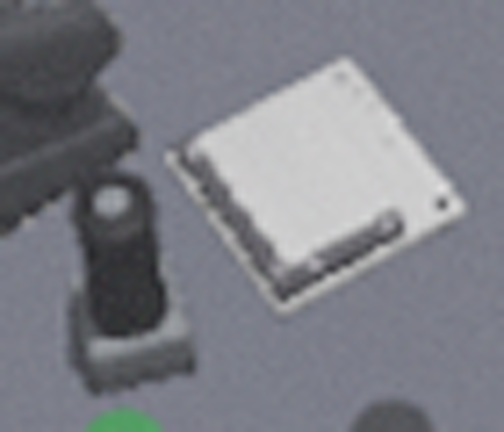

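View pics/ztb.png

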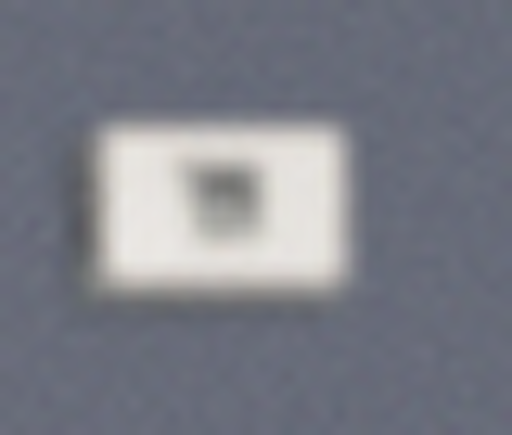

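```bash
python3 - <<'E'
from h import *
T=lambda x,y:(305+(x+.5)/7.2-.5,185+(y+.5)/7.2-.5)
S=lambda x,y:(225+(x+.5)/7.2-.5,155+(y+.5)/7.2-.5)
tc=[(90,535),(325,512),(297,290),(65,305)]
sc=[(465,210),(345,57),(170,157),(283,312)]
loc=np.array([[-50,50],[-50,-50],[50,-50],[50,50]])
def fit(P):
    P=np.array(P)[:,:2];c=P.mean(0);H=(P-c);a=np.arctan2((loc[:,0]*H[:,1]-loc[:,1]*H[:,0]).sum(),(loc*H).sum());
    R=np.array([[np.cos(a),-np.sin(a)],[np.sin(a),np.cos(a)]]);return c.round(1),np.degrees(a),(P-c-loc@R.T).round(1).tolist()
print(fit([on("top",*T(*p),8) for p in tc]));print(fit([on("scene",*S(*p),8) for p in sc]))
for p,q in zip(sc,tc): print(tri(S(*p),T(*q)))
print("cap",tri(S(112,212),T(126,100)),on("top",*T(126,100),116),on("scene",*S(112,212),116))
# handle mid: dark axis
for z in(41,72): 
    print(z)
print("phone corner", on("top",*T(325,258),60),on("top",*T(325,258),0))
print("phone scene corner",on("scene",*S(135,135),20))
B=lambda x,y:(385+(x+.5)/12.8-.5,222+(y+.5)/12.8-.5)
print("label",on("top",*B(220,200),33))
print([on("top",*B(*p),33)[:2].round(1) for p in((98,125),(345,122),(347,288),(98,290))])
s=cv2.imread("pics/scene0.png");t=cv2.imread("pics/top0.png")
cv2.imwrite("pics/sb.png",cv2.resize(s[115:155,220:285],None,fx=12,fy=12,interpolation=cv2.INTER_CUBIC))
# overlay predicted reader
def draw(im,n,c,yaw,k,off,name):
    x0,y0,x1,y1=off;o=cv2.resize(im[y0:y1,x0:x1],None,fx=k,fy=k,interpolation=cv2.INTER_CUBIC)
    for z in(0,34):
        pts=[]
        for a in((-23,-23),(23,-23),(23,23),(-23,23)):
            w=np.radians(yaw);p=proj(n,[c[0]+a[0]*np.cos(w)-a[1]*np.sin(w),c[1]+a[0]*np.sin(w)+a[1]*np.cos(w),z]);pts.append((p-[x0,y0]+.5)*k-.5)
        cv2.polylines(o,[np.array(pts).round().astype(int)],True,(0,0,255) if z else(0,255,255),1)
    for z in(100,116):
        pts=[(proj(n,[c[0]+17.5*np.cos(w),c[1]+17.5*np.sin(w),z])-[x0,y0]+.5)*k-.5 for w in np.linspace(0,6.28,24)]
        cv2.polylines(o,[np.array(pts).round().astype(int)],True,(0,255,0),1)
    cv2.imwrite(name,o)
c,_=tri(S(112,212),T(126,100))
draw(t,"top",c,-8,14,(308,180,345,222),"pics/rt.png");draw(s,"scene",c,-8,12,(228,172,260,214),"pics/rs.png")
E
```

```text
(array([ 426.9, -218.8]), np.float64(5.295933246327042), [[1.5, -1.0], [2.2, 0.5], [-3.1, 1.1], [-0.6, -0.6]])
(array([ 430.1, -215. ]), np.float64(6.656017478295891), [[2.1, -0.5], [1.6, 0.4], [-2.4, 1.9], [-1.3, -1.8]])
(array([ 374.8023808 , -174.99068906,    1.63324226]), np.float64(0.01901180710112574))
(array([ 385.30278748, -273.92653195,    0.96545389]), np.float64(1.2764565140016493))
(array([ 480.56610596, -264.30030424,   -4.08930248]), np.float64(0.08369497118683425))
(array([ 471.95731675, -164.78048026,    2.39953306]), np.float64(1.5372519683875685))
cap (array([ 535.9221686 , -184.64888811,  105.01522938]), np.float64(0.8303044289786575)) [ 533.51721464 -184.14002808  116.        ] [ 537.55002983 -177.78393075  116.        ]
41
72
phone corner [ 481.21416961 -268.61415352   60.        ] [ 493.60225741 -275.97021249    0.        ]
phone scene corner [ 494.77807297 -267.37297597   20.        ]
label [ 436.24953348 -425.51909256   33.        ]
[array([ 453.9, -397.8]), array([ 454.8, -455.4]), array([ 415.6, -454.1]), array([ 415. , -396.4])]
```

View pics/rt.png

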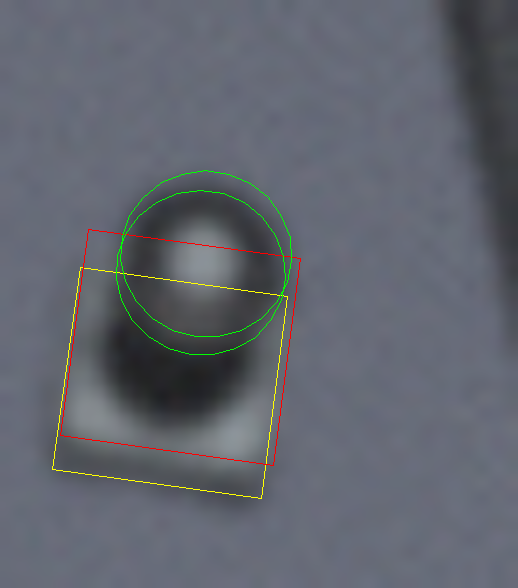

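View pics/rs.png

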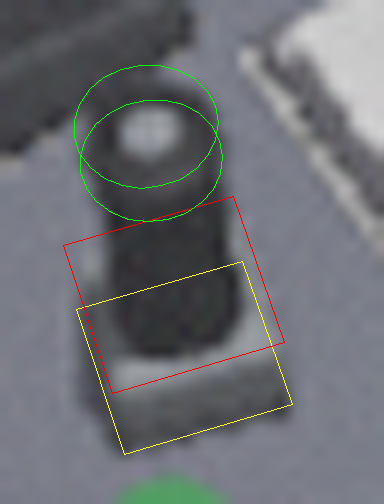

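View pics/sb.png

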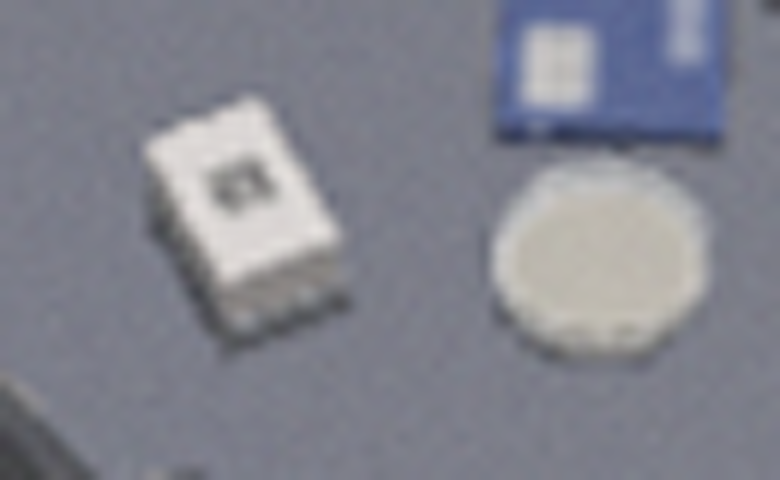

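Overlays on both views agree to about 3 mm: reader near (535,-183), yaw about -8°; block near (435,-425), yaw about 0°; plate near (428,-217), yaw about 6°. Now I move over the reader with the jaws along x.

```bash
python3 -m jog '[[[0.133,0.134,0],[0,0,0.45],1],[[0.133,0.134,0],[0,0,0.45],1],[[0.133,0.134,0],[0,0,0.45],1],[[0.133,0.134,0],[0,0,0.45],1],[[0.133,0.134,0],[0,0,0.45],1]]'
python3 -m jog '[[[0.133,0.134,0],[0,0,0.45],1],[[0.133,0.134,0],[0,0,0.45],1],[[0.133,0.134,0],[0,0,0.45],1],[[0.133,0.134,0],[0,0,0.45],1],[[0.133,0.134,0],[0,0,0.45],1]]'
python3 -m jog '[[[0.132,0.133,0],[0,0,0.44],1],[[0.132,0.133,0],[0,0,0.44],1],[[0.132,0.133,0],[0,0,0.44],1],[[0.132,0.133,0],[0,0,0.44],1],[[0.132,0.133,0],[0,0,0.44],1]]'
python3 -m jog '[[[0,0,0],[0,0,0],1],[[0,0,0],[0,0,0],1]]'
python3 - <<'E'
from bench import vision
import cv2
for n in("scene","top"):
    cv2.imwrite(f"pics/{n}1.png",vision.snapshot(n)[:,:,::-1])
E
```

```text
time: 0.52
tool_pos: [272.6, -446.9, 238.8]
tcp_rot: [121.2, 89.9, 70.6]
ft_force: [-0.4, 0.1, 0.1]
finger_gap: 85.3
time: 0.93
tool_pos: [405.5, -312.7, 239.0]
tcp_rot: [92.1, 89.9, 67.3]
ft_force: [-0.1, -1.3, 0.5]
finger_gap: 85.3
time: 1.35
tool_pos: [537.4, -179.3, 238.8]
tcp_rot: [80.5, 89.9, 80.9]
ft_force: [0.0, 0.2, 0.7]
finger_gap: 85.0
time: 1.52
tool_pos: [535.6, -181.8, 238.5]
tcp_rot: [163.1, 89.9, 163.2]
ft_force: [-0.5, 1.0, -0.2]
finger_gap: 85.5
```

```bash
python3 - <<'E'
import cv2,numpy as np
t=cv2.imread("pics/top1.png"); s=cv2.imread("pics/scene1.png")
cv2.imwrite("pics/a1.png",np.hstack([cv2.resize(t[150:280,260:400],(400,371)),cv2.resize(s[95:235,170:321],(400,371))]))
E
```

```text
(no output)
```

View pics/a1.png

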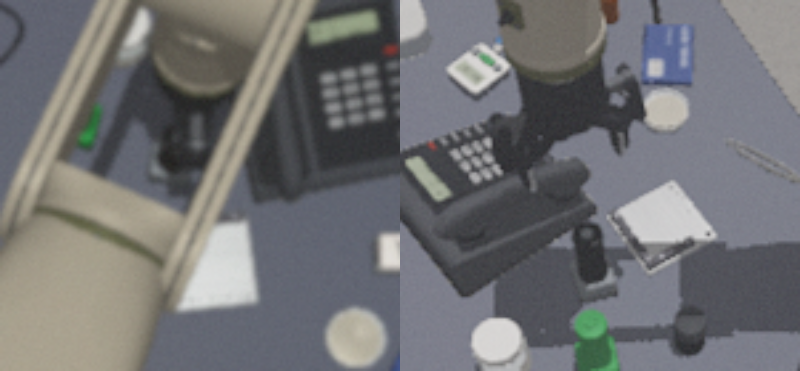

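```bash
python3 -m jog '[[[0,0,-0.03],[0,0,0],1],[[0,0,-0.07],[0,0,0],1],[[0,0,-0.11],[0,0,0],1],[[0,0,-0.15],[0,0,0],1],[[0,0,-0.15],[0,0,0],1]]'
python3 -m jog '[[[0,0,-0.015],[0,0,0],1],[[0,0,-0.026],[0,0,0],1],[[0,0,-0.026],[0,0,0],1]]'
python3 - <<'E'
from bench import vision
import cv2,numpy as np
t=vision.snapshot("top")[:,:,::-1];s=vision.snapshot("scene")[:,:,::-1]
cv2.imwrite("pics/a2.png",np.hstack([cv2.resize(t[160:260,270:370],(400,400),interpolation=2),cv2.resize(s[145:215,205:275],(400,400),interpolation=2)]))
E
```

```text
time: 2.03
tool_pos: [528.4, -181.8, 80.2]
tcp_rot: [157.1, 89.2, 156.9]
ft_force: [-1.6, 1.0, -1.7]
finger_gap: 85.0
time: 2.28
tool_pos: [534.2, -183.6, 62.7]
tcp_rot: [159.4, 89.9, 159.3]
ft_force: [0.4, 0.1, -1.0]
finger_gap: 85.5
```

View pics/a2.png

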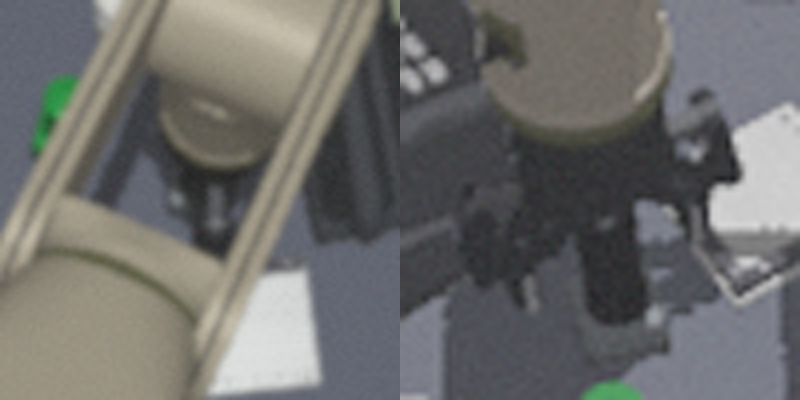

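The fingers straddle the handle evenly, so I close.

```bash
python3 -m jog '[[[0,0,0],[0,0,0],-1],[[0,0,0],[0,0,0],-1],[[0,0,0],[0,0,0],-1],[[0,0,0],[0,0,0],-1],[[0,0,0],[0,0,0],-1]]' 45
python3 -m jog '[[[0,0,0],[0,0,0],-1],[[0,0,0],[0,0,0],-1],[[0,0,0],[0,0,0],-1],[[0,0,0],[0,0,0],-1],[[0,0,0],[0,0,0],-1]]'
python3 -c "
from bench import r;s=r.sense();print(s['finger_gap'],s['tool_pos'],s['ft_force'],s['wrist_torque'])"
```

```text
time: 2.8
tool_pos: [535.7, -183.2, 64.0]
tcp_rot: [-26.8, 89.9, -26.8]
ft_force: [0.7, -0.9, 2.1]
finger_gap: 31.1
time: 3.22
tool_pos: [535.7, -183.2, 64.0]
tcp_rot: [-22.3, 90.0, -22.3]
ft_force: [-1.8, 0.3, 5.7]
finger_gap: 31.4
31.412940617844548 [ 535.69178097 -183.20819054   63.95713206] [-1.83970189  0.32961413  5.72094157] [ 0.15567833  0.12627611 -0.0595609 ]
```

```bash
python3 -m jog '[[[0,0,0.01],[0,0,0],-1],[[0,0,0.04],[0,0,0],-1],[[0,0,0.08],[0,0,0],-1],[[0,0,0.12],[0,0,0],-1],[[0,0,0.15],[0,0,0],-1]]'
python3 -m jog '[[[-0.008,-0.02,0.01],[0,0,0],-1],[[-0.02,-0.048,0.01],[0,0,0],-1],[[-0.032,-0.076,0.01],[0,0,0],-1],[[-0.044,-0.104,0.01],[0,0,0],-1],[[-0.056,-0.132,0.01],[0,0,0],-1]]'
python3 -m jog '[[[-0.012,-0.028,0],[0,0,0],-1],[[-0.024,-0.056,0],[0,0,0],-1],[[-0.034,-0.084,0],[0,0,0],-1],[[-0.04,-0.1,0],[0,0,0],-1],[[-0.044,-0.11,0],[0,0,0],-1]]'
python3 -m jog '[[[0,0,-0.02],[0,0,0],-1],[[0,0,-0.045],[0,0,0],-1],[[0,0,-0.07],[0,0,0],-1],[[0,0,-0.07],[0,0,0],-1],[[0,0,-0.07],[0,0,0],-1]]'
python3 - <<'E'
from h import *
from bench import r
for n in("scene","top"):
    im=vision.snapshot(n)[:,:,::-1];cv2.imwrite(f"pics/{n}3.png",im)
print(r.sense()['tool_pos'])
t=cv2.imread("pics/top3.png"); s=cv2.imread("pics/scene3.png")
cv2.imwrite("pics/a3.png",np.hstack([cv2.resize(t[200:280,360:440],(400,400),interpolation=2),cv2.resize(s[95:165,200:270],(400,400),interpolation=2)]))
E
```

```text
time: 3.63
tool_pos: [535.6, -183.2, 216.9]
tcp_rot: [-24.4, 89.9, -24.4]
ft_force: [1.0, -1.0, -0.9]
finger_gap: 30.8
time: 4.05
tool_pos: [478.4, -315.9, 223.6]
tcp_rot: [149.0, 90.0, 149.1]
ft_force: [1.0, -0.2, -0.5]
finger_gap: 31.0
time: 4.47
tool_pos: [433.8, -426.9, 223.1]
tcp_rot: [163.1, 89.9, 163.0]
ft_force: [0.6, 0.1, -1.0]
finger_gap: 31.1
time: 4.88
tool_pos: [434.5, -423.4, 151.7]
tcp_rot: [128.6, 89.7, 128.7]
ft_force: [-0.4, 0.5, -0.1]
finger_gap: 31.2
[ 436.03459289 -425.34057348  155.12855752]
```

View pics/a3.png

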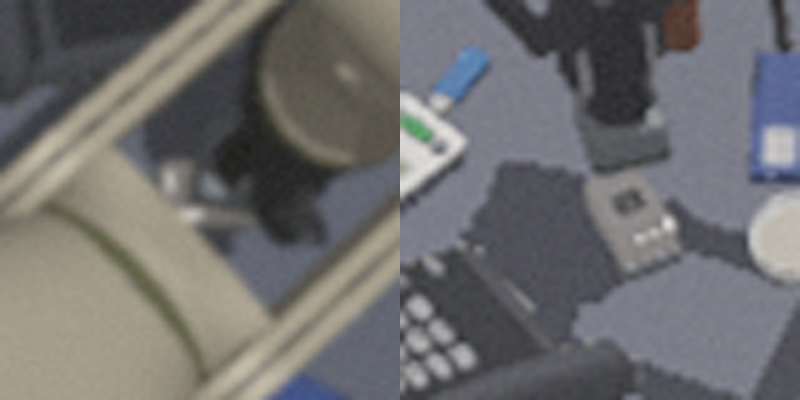

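```bash
python3 -m jog '[[[0,0,-0.015],[0,0,0],-1],[[0,0,-0.02],[0,0,0],-1],[[0,0,-0.02],[0,0,0],-1],[[0,0,-0.02],[0,0,0],-1]]'
python3 - <<'E'
from h import *
from bench import r
im=vision.snapshot("scene")[:,:,::-1];cv2.imwrite("pics/scene4.png",im)
p=r.sense()['tool_pos'];print(p)
k=12;x0,y0=222,100
o=cv2.resize(im[y0:y0+50,x0:x0+50],None,fx=k,fy=k,interpolation=cv2.INTER_CUBIC)
q=lambda w:((proj("scene",w)-[x0,y0]+.5)*k-.5).round().astype(int)
for z,c in((p[2]-64,(0,255,255)),(p[2]-30,(0,0,255))):
    w=np.radians(-8);pts=[q([p[0]+a*np.cos(w)-b*np.sin(w),p[1]+a*np.sin(w)+b*np.cos(w),z]) for a,b in((-23,-23),(23,-23),(23,23),(-23,23))]
    cv2.polylines(o,[np.array(pts)],True,c,1)
cv2.circle(o,tuple(map(int,q([435,-425,33]))),3,(0,0,255),-1)
cv2.imwrite("pics/a4.png",o)
E
```

```text
time: 5.32
tool_pos: [435.6, -425.2, 134.3]
tcp_rot: [-46.2, 90.0, -46.2]
ft_force: [-1.1, 0.0, -1.1]
finger_gap: 31.0
[ 435.67999272 -425.41476804  134.52334406]
```

View pics/a4.png

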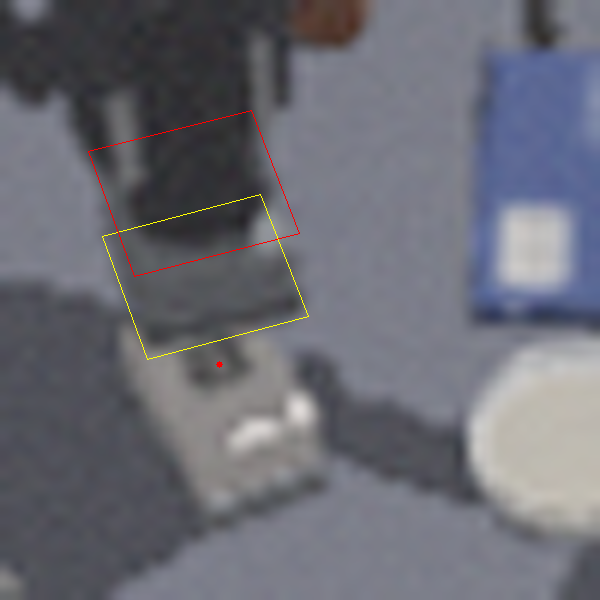

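The reader foot appears about 4 mm to the -y side of the label centre, so I shift +4 mm and hold still.

```bash
H='x'; python3 -m jog '[[[0,0.004,0],[0,0,0],-1],[[0,0.004,0],[0,0,0],-1],[[0,0.004,0],[0,0,0],-1],[[0,0.004,0],[0,0,0],-1],[[0,0.004,0],[0,0,0],-1]]'
python3 -m jog '[[[0,0,0],[0,0,0],-1],[[0,0,0],[0,0,0],-1],[[0,0,0],[0,0,0],-1],[[0,0,0],[0,0,0],-1],[[0,0,0],[0,0,0],-1]]'
python3 -m jog '[[[0,0,0],[0,0,0],-1],[[0,0,0],[0,0,0],-1],[[0,0,0],[0,0,0],-1],[[0,0,0],[0,0,0],-1],[[0,0,0],[0,0,0],-1]]'
python3 -m jog '[[[0,0,0],[0,0,0],-1],[[0,0,0],[0,0,0],-1],[[0,0,0],[0,0,0],-1],[[0,0,0],[0,0,0],-1],[[0,0,0],[0,0,0],-1]]'
python3 - <<'E'
from h import *
im=vision.snapshot("scene")[:,:,::-1]
cv2.imwrite("pics/a5.png",cv2.resize(im[90:150,210:270],None,fx=10,fy=10,interpolation=cv2.INTER_CUBIC))
E
```

```text
time: 5.78
tool_pos: [435.4, -421.2, 133.5]
tcp_rot: [-54.5, 90.0, -54.5]
ft_force: [1.0, 0.3, -1.8]
finger_gap: 30.7
time: 6.2
tool_pos: [435.3, -421.1, 133.2]
tcp_rot: [129.3, 90.0, 129.3]
ft_force: [0.4, -0.1, -2.1]
finger_gap: 31.0
time: 6.62
tool_pos: [435.3, -421.1, 133.3]
tcp_rot: [94.3, 90.0, 94.3]
ft_force: [0.3, -0.6, -1.4]
finger_gap: 31.5
time: 7.03
tool_pos: [435.3, -421.1, 133.3]
tcp_rot: [-66.1, 90.0, -66.1]
ft_force: [0.4, 0.1, -1.6]
finger_gap: 31.0
```

View pics/a5.png

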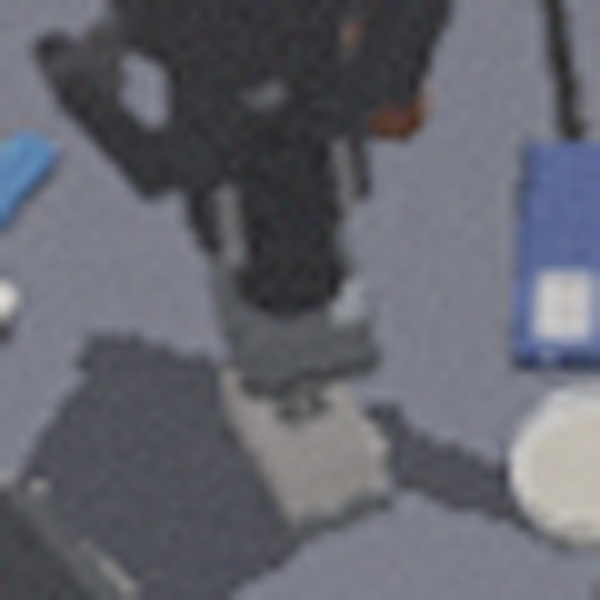

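Reading pose held 1.6 s. I carry the reader back over the phone to near its old spot, now at x≈542.

```bash
python3 -m jog '[[[0,0,0.015],[0,0,0],-1],[[0,0,0.045],[0,0,0],-1],[[0,0,0.075],[0,0,0],-1],[[0,0,0.09],[0,0,0],-1],[[0,0,0.09],[0,0,0],-1]]'
python3 -m jog '[[[0.008,0.018,0],[0,0,0],-1],[[0.02,0.044,0],[0,0,0],-1],[[0.032,0.07,0],[0,0,0],-1],[[0.044,0.096,0],[0,0,0],-1],[[0.056,0.122,0],[0,0,0],-1]]'
python3 -m jog '[[[0.012,0.026,0],[0,0,0],-1],[[0.024,0.052,0],[0,0,0],-1],[[0.036,0.078,0],[0,0,0],-1],[[0.047,0.1,0],[0,0,0],-1],[[0.051,0.112,0],[0,0,0],-1]]'
python3 -m jog '[[[0,0,-0.025],[0,0,0],-1],[[0,0,-0.06],[0,0,0],-1],[[0,0,-0.1],[0,0,0],-1],[[0,0,-0.13],[0,0,0],-1],[[0,0,-0.145],[0,0,0],-1]]'
python3 -m jog '[[[0,0,-0.005],[0,0,0],-1],[[0,0,-0.009],[0,0,0],-1],[[0,0,-0.012],[0,0,0],-1],[[0,0,-0.012],[0,0,0],-1],[[0,0,-0.012],[0,0,0],-1]]'
```

```text
time: 7.5
tool_pos: [437.0, -423.0, 228.9]
tcp_rot: [-48.9, 89.5, -48.9]
ft_force: [0.4, -1.2, -1.0]
finger_gap: 31.0
time: 7.92
tool_pos: [491.0, -297.6, 221.5]
tcp_rot: [141.8, 89.9, 141.7]
ft_force: [0.4, -0.2, -1.2]
finger_gap: 31.2
time: 8.33
tool_pos: [542.7, -184.2, 221.6]
tcp_rot: [130.3, 89.9, 130.4]
ft_force: [-0.5, 0.4, -2.5]
finger_gap: 31.0
time: 8.75
tool_pos: [538.3, -185.8, 71.9]
tcp_rot: [158.0, 89.5, 158.0]
ft_force: [-0.2, 0.1, -1.8]
finger_gap: 30.9
time: 9.17
tool_pos: [543.3, -187.7, 67.8]
tcp_rot: [-24.5, 89.9, -24.5]
ft_force: [1.2, 0.0, -1.5]
finger_gap: 31.0
```

```bash
python3 -m jog '[[[0,0,-0.001],[0,0,0],-1],[[0,0,-0.002],[0,0,0],-1],[[0,0,-0.002],[0,0,0],-1],[[0,0,-0.002],[0,0,0],-1]]'
python3 -m jog '[[[0,0,-0.001],[0,0,0],-1],[[0,0,-0.001],[0,0,0],-1],[[0,0,-0.001],[0,0,0],-1]]'
```

```text
time: 9.5
tool_pos: [542.4, -187.1, 64.6]
tcp_rot: [-28.7, 90.0, -28.7]
ft_force: [0.4, -0.5, -1.9]
finger_gap: 30.7
time: 9.75
tool_pos: [542.6, -187.3, 64.0]
tcp_rot: [-31.4, 90.0, -31.4]
ft_force: [-2.6, 1.0, 5.4]
finger_gap: 31.1
```

```bash
python3 -m jog '[[[0,0,0],[0,0,0],0.2],[[0,0,0],[0,0,0],0.5],[[0,0,0],[0,0,0],0.8],[[0,0,0],[0,0,0],0.8],[[0,0,0],[0,0,0],0.8]]'
python3 -m jog '[[[0,0,0],[0,0,0],0.8],[[0,0,0],[0,0,0],0.8],[[0,0,0],[0,0,0],0.8],[[0,0,0],[0,0,0],0.8],[[0,0,0],[0,0,0],0.8]]'
python3 -m jog '[[[0,0,0.015],[0,0,0],0.8],[[0,0,0.045],[0,0,0],0.8],[[0,0,0.08],[0,0,0],0.8],[[0,0,0.12],[0,0,0],0.8],[[0,0,0.16],[0,0,0],0.8]]'
python3 - <<'E'
from h import *
t=vision.snapshot("top")[:,:,::-1];s=vision.snapshot("scene")[:,:,::-1]
cv2.imwrite("pics/scene6.png",s);cv2.imwrite("pics/top6.png",t)
cv2.imwrite("pics/a6.png",np.hstack([cv2.resize(t[160:260,270:370],(400,400),interpolation=2),cv2.resize(s[145:215,205:275],(400,400),interpolation=2)]))
E
```

```text
time: 10.17
tool_pos: [542.2, -187.1, 63.1]
tcp_rot: [153.0, 90.0, 153.0]
ft_force: [-0.4, -0.2, 0.1]
finger_gap: 77.3
time: 10.58
tool_pos: [542.3, -187.1, 63.3]
tcp_rot: [-167.9, 90.0, -167.9]
ft_force: [0.4, -0.0, -0.6]
finger_gap: 77.0
time: 11.0
tool_pos: [541.6, -186.8, 224.4]
tcp_rot: [156.7, 89.9, 156.7]
ft_force: [0.8, -1.0, 0.1]
finger_gap: 76.7
```

View pics/a6.png

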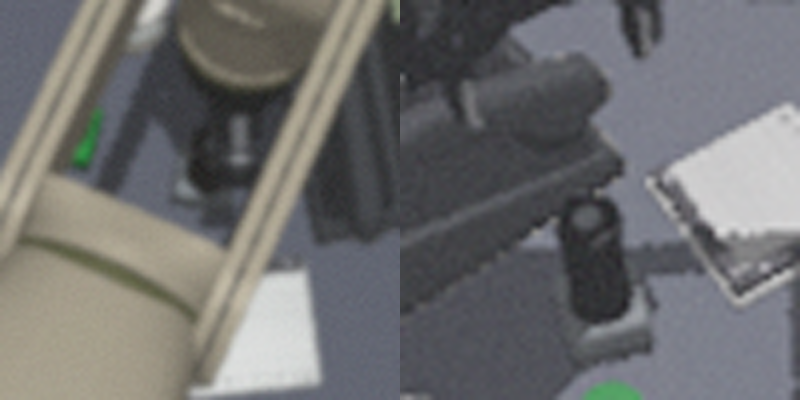

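Reader standing upright, released. Now the block.

```bash
python3 -m jog '[[[-0.01,-0.022,0],[0,0,0],0.7],[[-0.024,-0.052,0],[0,0,0],0.7],[[-0.038,-0.084,0],[0,0,0],0.7],[[-0.052,-0.116,0],[0,0,0],0.7],[[-0.066,-0.148,0],[0,0,0],0.7]]'
python3 -m jog '[[[-0.014,-0.032,0],[0,0,0],0.7],[[-0.028,-0.062,0],[0,0,0],0.7],[[-0.041,-0.089,0],[0,0,0],0.7],[[-0.041,-0.089,0],[0,0,0],0.7],[[-0.041,-0.089,0],[0,0,0],0.7]]'
python3 -m jog '[[[0,0,-0.025],[0,0,0],0.7],[[0,0,-0.06],[0,0,0],0.7],[[0,0,-0.1],[0,0,0],0.7],[[0,0,-0.135],[0,0,0],0.7],[[0,0,-0.15],[0,0,0],0.7]]'
python3 -m jog '[[[0,0,0],[0,0,0],0.7],[[0,0,0],[0,0,0],0.7],[[0,0,0],[0,0,0],0.7]]'
python3 - <<'E'
from h import *
t=vision.snapshot("top")[:,:,::-1];s=vision.snapshot("scene")[:,:,::-1]
cv2.imwrite("pics/scene7.png",s);cv2.imwrite("pics/top7.png",t)
cv2.imwrite("pics/a7.png",np.hstack([cv2.resize(t[200:280,360:440],(400,400),interpolation=2),cv2.resize(s[95:165,200:270],(400,400),interpolation=2)]))
E
```

```text
time: 11.52
tool_pos: [475.6, -336.3, 223.2]
tcp_rot: [-35.2, 90.0, -35.2]
ft_force: [0.2, -1.0, -0.1]
finger_gap: 72.8
time: 11.93
tool_pos: [434.2, -425.4, 222.8]
tcp_rot: [126.5, 90.0, 126.3]
ft_force: [0.6, 0.6, -0.2]
finger_gap: 72.5
time: 12.35
tool_pos: [433.7, -420.0, 67.2]
tcp_rot: [127.7, 89.6, 127.7]
ft_force: [0.3, 0.5, 0.2]
finger_gap: 72.6
time: 12.6
tool_pos: [436.7, -424.5, 75.4]
tcp_rot: [-46.2, 89.8, -46.1]
ft_force: [-0.4, -0.2, 1.1]
finger_gap: 72.5
```

View pics/a7.png

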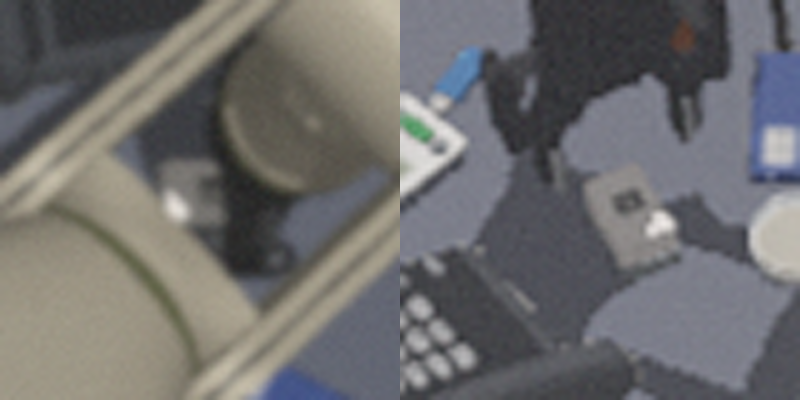

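View pics/scene7.png

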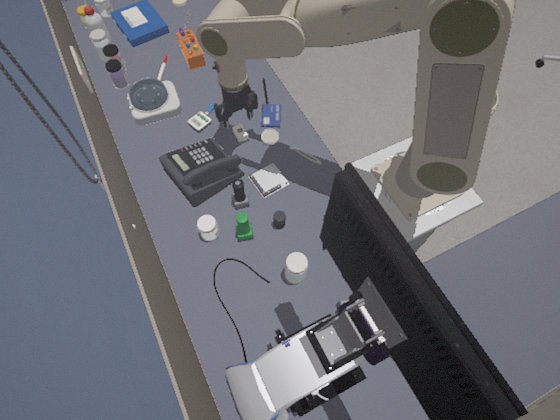

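```bash
python3 -m jog '[[[0,0,-0.012],[0,0,0],0.7],[[0,0,-0.024],[0,0,0],0.7],[[0,0,-0.034],[0,0,0],0.7],[[0,0,-0.041],[0,0,0],0.7],[[0,0,-0.044],[0,0,0],0.7]]'
python3 -m jog '[[[0,0,-0.002],[0,0,0],0.7],[[0,0,-0.004],[0,0,0],0.7],[[0,0,-0.006],[0,0,0],0.7],[[0,0,-0.007],[0,0,0],0.7],[[0,0,-0.007],[0,0,0],0.7]]'
python3 -m jog '[[[0,0,0],[0,0,0],0.7],[[0,0,0],[0,0,0],0.7]]'
python3 - <<'E'
from h import *
s=vision.snapshot("scene")[:,:,::-1]
cv2.imwrite("pics/a8.png",cv2.resize(s[95:155,210:270],None,fx=9,fy=9,interpolation=2))
E
```

```text
time: 13.12
tool_pos: [434.1, -422.9, 26.7]
tcp_rot: [131.2, 89.8, 131.2]
ft_force: [0.2, 0.1, -0.5]
finger_gap: 72.6
time: 13.53
tool_pos: [435.4, -424.2, 22.4]
tcp_rot: [-47.7, 90.0, -47.7]
ft_force: [0.1, -0.8, -0.1]
finger_gap: 72.6
time: 13.7
tool_pos: [435.5, -424.3, 22.6]
tcp_rot: [-49.5, 90.0, -49.5]
ft_force: [0.3, 0.1, -0.6]
finger_gap: 72.4
```

View pics/a8.png

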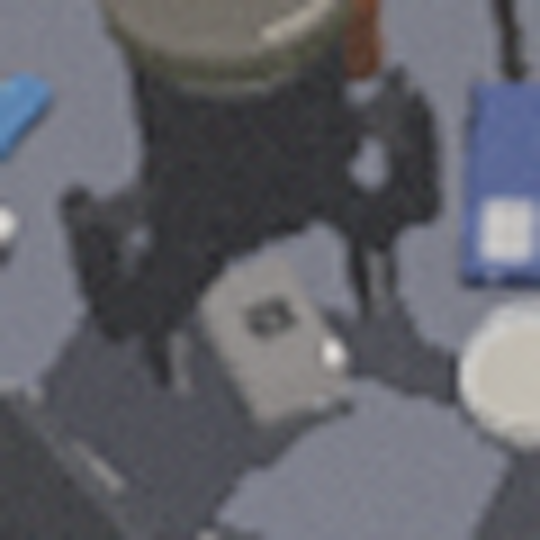

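```bash
python3 -m jog '[[[0,0,0],[0,0,0],0.2],[[0,0,0],[0,0,0],-0.1],[[0,0,0],[0,0,0],-1],[[0,0,0],[0,0,0],-1],[[0,0,0],[0,0,0],-1]]' 60
python3 -m jog '[[[0,0,0],[0,0,0],-1],[[0,0,0],[0,0,0],-1],[[0,0,0],[0,0,0],-1],[[0,0,0],[0,0,0],-1],[[0,0,0],[0,0,0],-1]]'
python3 -m jog '[[[0,0,0.005],[0,0,0],-1],[[0,0,0.02],[0,0,0],-1],[[0,0,0.04],[0,0,0],-1],[[0,0,0.05],[0,0,0],-1],[[0,0,0.05],[0,0,0],-1]]'
python3 - <<'E'
from h import *
from bench import r
s=vision.snapshot("scene")[:,:,::-1]
cv2.imwrite("pics/a9.png",cv2.resize(s[85:145,210:270],None,fx=9,fy=9,interpolation=2))
print(r.sense())
E
```

```text
time: 14.17
tool_pos: [435.5, -424.4, 22.7]
tcp_rot: [-50.1, 90.0, -50.1]
ft_force: [-0.1, -0.2, 2.2]
finger_gap: 34.9
time: 14.58
tool_pos: [435.5, -424.4, 22.7]
tcp_rot: [-48.8, 90.0, -48.8]
ft_force: [-0.0, -0.1, 5.3]
finger_gap: 34.6
time: 15.0
tool_pos: [436.5, -425.4, 75.2]
tcp_rot: [-49.2, 89.8, -49.2]
ft_force: [0.7, 0.2, -0.3]
finger_gap: 34.8
{'time': 15.05, 'joint_pos': array([-4.90879850e+01,  1.63808094e+01,  9.30138688e+01, -1.25425403e-04,
        7.04561523e+01, -4.90859284e+01]), 'qd': array([ 0.07828443,  1.5688261 ,  1.62849647, -0.00915276, -0.63583294,
        0.13784229]), 'joint_efforts': array([ 4.40604659e-02, -6.19854498e+01, -4.67408931e+01,  2.24481730e-03,
        2.98948092e-01, -2.94129870e-05]), 'tool_pos': array([ 435.93000504, -424.85933433,   73.54497928]), 'tcp_rot': array([-49.13137035,  89.85083049, -49.13338512]), 'ft_force': array([-0.35419843, -0.54209676, -0.40849645]), 'wrist_torque': array([ 0.05412091, -0.0262017 , -0.00348035]), 'finger_gap': 34.50068070716448}
```

View pics/a9.png

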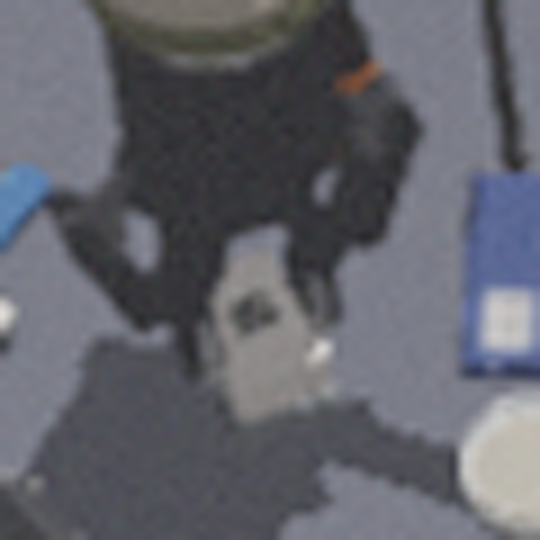

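```bash
python3 -m jog '[[[0,0.01,0.02],[0,0,0],-1],[[0,0.035,0.03],[0,0,0.03],-1],[[0,0.065,0.03],[0,0,0.06],-1],[[0,0.095,0.03],[0,0,0.09],-1],[[0,0.125,0.03],[0,0,0.105],-1]]'
python3 -m jog '[[[0.002,0.03,0],[0,0,0],-1],[[0.002,0.055,0],[0,0,0],-1],[[0.002,0.075,0],[0,0,0],-1],[[0.002,0.081,0],[0,0,0],-1],[[0.002,0.081,0],[0,0,0],-1]]'
python3 -m jog '[[[0,0,-0.015],[0,0,0],-1],[[0,0,-0.035],[0,0,0],-1],[[0,0,-0.052],[0,0,0],-1],[[0,0,-0.058],[0,0,0],-1],[[0,0,-0.06],[0,0,0],-1]]'
python3 -m jog '[[[0,0,0],[0,0,0],-1],[[0,0,0],[0,0,0],-1]]'
python3 - <<'E'
from h import *
s=vision.snapshot("scene")[:,:,::-1];t=vision.snapshot("top")[:,:,::-1]
cv2.imwrite("pics/scene10.png",s);cv2.imwrite("pics/top10.png",t)
cv2.imwrite("pics/a10.png",np.hstack([cv2.resize(t[205:275,300:370],(400,400),interpolation=2),cv2.resize(s[140:210,235:305],(400,400),interpolation=2)]))
E
```

```text
time: 15.47
tool_pos: [434.4, -297.4, 100.8]
tcp_rot: [131.1, 89.9, 137.1]
ft_force: [0.3, 0.8, -0.7]
finger_gap: 34.9
time: 15.88
tool_pos: [436.6, -216.4, 101.0]
tcp_rot: [137.9, 89.9, 144.0]
ft_force: [-0.0, -0.0, -1.6]
finger_gap: 35.1
time: 16.3
tool_pos: [435.8, -218.2, 40.3]
tcp_rot: [145.2, 89.8, 151.2]
ft_force: [0.6, 0.6, -1.5]
finger_gap: 35.0
time: 16.47
tool_pos: [437.8, -218.9, 43.1]
tcp_rot: [-44.7, 89.9, -38.7]
ft_force: [0.3, -0.8, -0.9]
finger_gap: 34.9
```

View pics/a10.png

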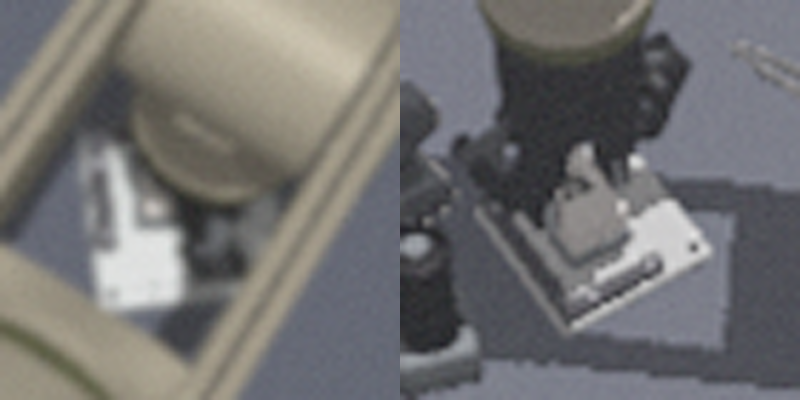

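```bash
python3 - <<'E'
from h import *
s=cv2.imread("pics/scene10.png")
k=14;x0,y0=243,160;o=cv2.resize(s[y0:y0+42,x0:x0+50],None,fx=k,fy=k,interpolation=cv2.INTER_CUBIC)
q=lambda w:((proj("scene",w)-[x0,y0]+.5)*k-.5).round().astype(int)
def box(c,yaw,hx,hy,z,col):
    w=np.radians(yaw);pts=[q([c[0]+a*np.cos(w)-b*np.sin(w),c[1]+a*np.sin(w)+b*np.cos(w),z]) for a,b in((-hx,-hy),(hx,-hy),(hx,hy),(-hx,hy))];cv2.polylines(o,[np.array(pts)],True,col,1)
box((437.8,-218.9),6,20,30,43.1-22.7,(0,0,255));box((437.8,-218.9),6,20,30,43.1-22.7+12,(0,255,255))
box((430.1,-215),6.6,50,50,8,(255,0,0))
cv2.imwrite("pics/a11.png",o)
E
```

```text
(no output)
```

View pics/a11.png

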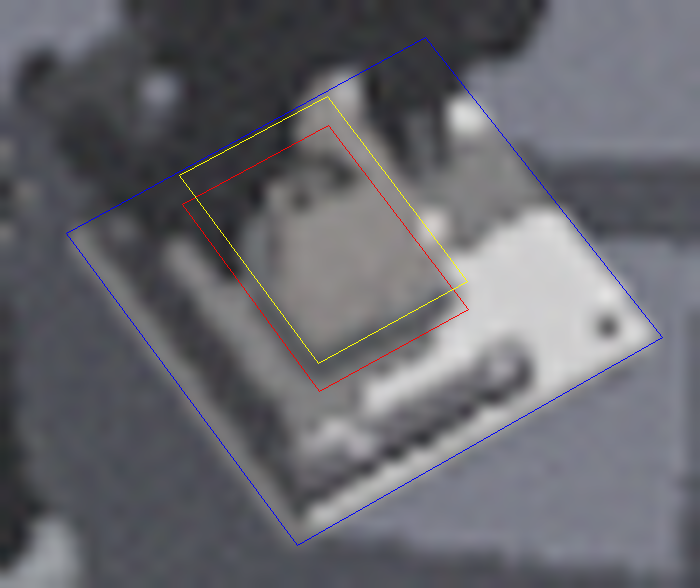

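The block is held over the plate, clear of both stops by several mm, nearly parallel. I lower it.

```bash
python3 -m jog '[[[0,0,-0.003],[0,0,0],-1],[[0,0,-0.006],[0,0,0],-1],[[0,0,-0.008],[0,0,0],-1],[[0,0,-0.01],[0,0,0],-1],[[0,0,-0.01],[0,0,0],-1]]'
python3 -m jog '[[[0,0,0],[0,0,0],-1],[[0,0,-0.0005],[0,0,0],-1],[[0,0,-0.001],[0,0,0],-1],[[0,0,-0.001],[0,0,0],-1]]'
python3 -m jog '[[[0,0,-0.0005],[0,0,0],-1],[[0,0,-0.0005],[0,0,0],-1],[[0,0,-0.0005],[0,0,0],-1]]'
```

```text
time: 16.98
tool_pos: [436.9, -217.8, 31.7]
tcp_rot: [141.6, 89.9, 147.6]
ft_force: [-0.0, 0.4, -0.2]
finger_gap: 34.9
time: 17.32
tool_pos: [437.3, -218.1, 31.3]
tcp_rot: [-56.4, 90.0, -50.4]
ft_force: [-0.6, -0.4, -0.8]
finger_gap: 34.6
time: 17.57
tool_pos: [437.3, -218.1, 30.8]
tcp_rot: [25.9, 90.0, 32.0]
ft_force: [-0.0, 0.0, -0.3]
finger_gap: 34.9
```

```bash
python3 -m jog '[[[0,0,-0.0005],[0,0,0],-1],[[0,0,-0.0005],[0,0,0],-1],[[0,0,-0.0005],[0,0,0],-1]]'
python3 -m jog '[[[0,0,-0.0005],[0,0,0],-1],[[0,0,-0.0005],[0,0,0],-1],[[0,0,-0.0005],[0,0,0],-1]]'
```

```text
time: 17.82
tool_pos: [437.4, -218.1, 30.6]
tcp_rot: [-66.8, 90.0, -60.8]
ft_force: [-3.1, 1.5, 5.8]
finger_gap: 34.5
time: 18.07
tool_pos: [437.4, -218.2, 30.6]
tcp_rot: [-145.9, 90.0, -139.9]
ft_force: [-5.6, 3.0, 10.5]
finger_gap: 34.8
```

```bash
python3 -m jog '[[[0,0,0.0008],[0,0,0],-1],[[0,0,0.0008],[0,0,0],-1],[[0.001,0,0.0008],[0,0,0],-1],[[0.002,0,0.0008],[0,0,0],-1],[[0.003,0,0.0008],[0,0,0],-1]]'
python3 -m jog '[[[0.001,0,0],[0,0,0],-1],[[0.002,0,0],[0,0,0],-1],[[0.003,0,0],[0,0,0],-1],[[0.003,0,0],[0,0,0],-1]]'
python3 -m jog '[[[0.001,0,0],[0,0,0],-1],[[0.001,0,0],[0,0,0],-1],[[0.001,0,0],[0,0,0],-1]]'
```

```text
time: 18.48
tool_pos: [440.2, -218.2, 30.6]
tcp_rot: [-171.0, 90.0, -164.9]
ft_force: [-3.6, -0.2, 4.3]
finger_gap: 34.7
time: 18.82
tool_pos: [443.5, -218.2, 30.7]
tcp_rot: [-52.4, 90.0, -46.4]
ft_force: [-2.9, -0.2, 3.8]
finger_gap: 34.3
time: 19.07
tool_pos: [444.4, -218.2, 30.6]
tcp_rot: [-48.8, 90.0, -42.8]
ft_force: [-3.3, -0.6, 4.4]
finger_gap: 34.9
```

```bash
python3 -m jog '[[[0.001,0,0.0001],[0,0,0],-1],[[0.001,0,0.0001],[0,0,0],-1],[[0.002,0,0.0001],[0,0,0],-1],[[0.002,0,0.0001],[0,0,0],-1]]'
python3 -m jog '[[[0.001,0,0],[0,0,0],-1],[[0.001,0,0],[0,0,0],-1],[[0.001,0,0],[0,0,0],-1]]'
python3 -m jog '[[[0.001,0,0],[0,0,0],-1],[[0.001,0,0],[0,0,0],-1],[[0.001,0,0],[0,0,0],-1]]'
```

```text
time: 19.4
tool_pos: [445.8, -218.1, 30.6]
tcp_rot: [167.9, 89.9, 173.9]
ft_force: [-5.6, -0.6, 6.3]
finger_gap: 34.7
time: 19.65
tool_pos: [445.9, -218.1, 30.6]
tcp_rot: [167.1, 89.8, 173.1]
ft_force: [-10.8, 0.1, 11.7]
finger_gap: 34.7
time: 19.9
tool_pos: [446.0, -218.1, 30.7]
tcp_rot: [167.5, 89.7, 173.6]
ft_force: [-17.3, 0.4, 16.2]
finger_gap: 34.6
```

```bash
python3 -m jog '[[[-0.001,0,0.0012],[0,0,0],-1],[[-0.0013,0.001,0.0012],[0,0,0],-1],[[-0.0014,0.002,0.0012],[0,0,0],-1],[[-0.0015,0.003,0.0012],[0,0,0],-1],[[-0.0016,0.004,0.0012],[0,0,0],-1]]'
python3 -m jog '[[[-0.0001,0.001,0],[0,0,0],-1],[[-0.0002,0.002,0],[0,0,0],-1],[[-0.0002,0.002,0],[0,0,0],-1]]'
```

```text
time: 20.32
tool_pos: [445.5, -214.5, 31.1]
tcp_rot: [-170.5, 89.9, -164.5]
ft_force: [-5.5, -4.6, 0.5]
finger_gap: 34.7
time: 20.57
tool_pos: [445.2, -212.3, 31.1]
tcp_rot: [-176.5, 89.9, -170.5]
ft_force: [-5.4, -4.7, 0.6]
finger_gap: 34.9
```

```bash
python3 -m jog '[[[-0.0001,0.001,0],[0,0,0],-1],[[-0.0002,0.002,0],[0,0,0],-1],[[-0.0003,0.003,0],[0,0,0],-1],[[-0.0003,0.003,0],[0,0,0],-1]]'
python3 -m jog '[[[-0.0001,0.001,0],[0,0,0],-1],[[-0.0001,0.001,0],[0,0,0],-1],[[-0.0001,0.001,0],[0,0,0],-1]]'
```

```text
time: 20.9
tool_pos: [444.9, -209.3, 31.0]
tcp_rot: [-178.0, 89.9, -172.0]
ft_force: [-5.7, -3.4, -0.1]
finger_gap: 34.5
time: 21.15
tool_pos: [444.8, -208.3, 31.1]
tcp_rot: [-178.2, 89.9, -172.2]
ft_force: [-6.2, -4.3, 0.9]
finger_gap: 35.2
```

```bash
python3 -m jog '[[[-0.0001,0.001,0],[0,0,0],-1],[[-0.0001,0.001,0],[0,0,0],-1],[[-0.0001,0.001,0],[0,0,0],-1]]'
python3 -m jog '[[[-0.0001,0.001,0],[0,0,0],-1],[[-0.0001,0.001,0],[0,0,0],-1],[[-0.0001,0.001,0],[0,0,0],-1]]'
python3 - <<'E'
from h import *
s=vision.snapshot("scene")[:,:,::-1]
cv2.imwrite("pics/a12.png",cv2.resize(s[160:202,243:293],None,fx=14,fy=14,interpolation=cv2.INTER_CUBIC))
E
```

```text
time: 21.4
tool_pos: [444.7, -207.4, 31.0]
tcp_rot: [-177.6, 89.9, -171.6]
ft_force: [-6.1, -5.0, -0.8]
finger_gap: 34.5
time: 21.65
tool_pos: [444.7, -207.1, 31.1]
tcp_rot: [-147.6, 89.8, -141.6]
ft_force: [-6.3, -7.2, -0.3]
finger_gap: 34.9
```

View pics/a12.png

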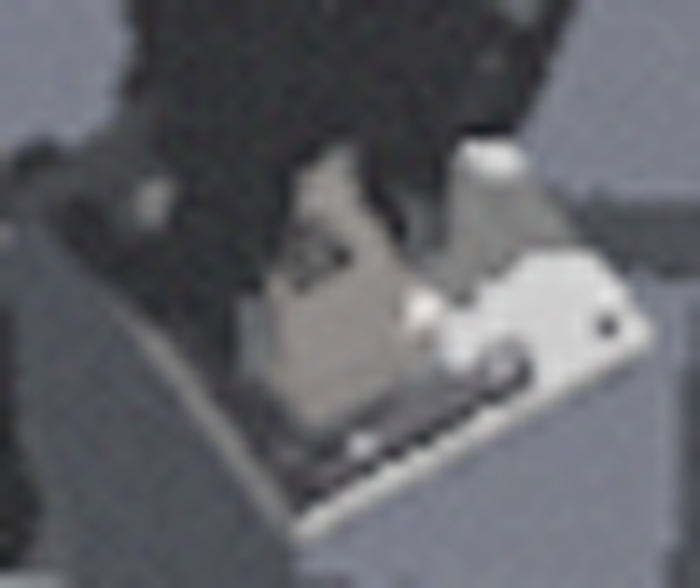

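```bash
python3 -m jog '[[[0,0.001,0],[0,0,0],-1],[[0,0.001,0],[0,0,0],-1],[[0,0.001,0],[0,0,0],-1]]'
python3 -m jog '[[[0,0.0007,0],[0,0,0],-1],[[0,0.0007,0],[0,0,0],-1],[[0,0.0007,0],[0,0,0],-1]]'
python3 -m jog '[[[0.0008,0,0],[0,0,0],-1],[[0.0008,0,0],[0,0,0],-1],[[0.0008,0,0],[0,0,0],-1]]'
```

```text
time: 21.95
tool_pos: [444.7, -207.0, 31.3]
tcp_rot: [-127.0, 89.8, -121.0]
ft_force: [-5.9, -11.6, -2.7]
finger_gap: 34.6
time: 22.2
tool_pos: [444.7, -206.9, 31.4]
tcp_rot: [-119.6, 89.7, -113.5]
ft_force: [-6.9, -14.0, -3.8]
finger_gap: 34.7
time: 22.45
tool_pos: [444.8, -206.9, 31.3]
tcp_rot: [-136.7, 89.7, -130.6]
ft_force: [-10.8, -15.7, 0.5]
finger_gap: 34.7
```

```bash
python3 -m jog '[[[0.0006,0,-0.0004],[0,0,0],-1],[[0.0006,0,-0.0004],[0,0,0],-1],[[0.0006,0,-0.0004],[0,0,0],-1]]'
python3 -m jog '[[[0,0,0],[0,0,0],-1],[[0,0,0],[0,0,0],-1],[[0,0,0],[0,0,0],-1],[[0,0,0],[0,0,0],-1],[[0,0,0],[0,0,0],-1]]'
python3 -m jog '[[[0,0,0],[0,0,0],-1],[[0,0,0],[0,0,0],-1],[[0,0,0],[0,0,0],-1],[[0,0,0],[0,0,0],-1],[[0,0,0],[0,0,0],-1]]'
python3 - <<'E'
from h import *
from bench import r
q=r.sense();print(q['ft_force'],q['wrist_torque'],q['tool_pos'])
s=vision.snapshot("scene")[:,:,::-1];t=vision.snapshot("top")[:,:,::-1]
cv2.imwrite("pics/top13.png",t)
cv2.imwrite("pics/a13.png",cv2.resize(s[150:202,230:292],None,fx=12,fy=12,interpolation=cv2.INTER_CUBIC))
cv2.imwrite("pics/s13.png",s)
# dish and can
s0=cv2.imread("pics/scene0.png")
for n,(x,y,w,h) in{"can":(268,208,24,24),"dish":(257,125,26,22)}.items():
    a=s0[y:y+h,x:x+w];res=cv2.matchTemplate(s[y-6:y+h+6,x-6:x+w+6].copy(),a,cv2.TM_CCOEFF_NORMED);print(n,cv2.minMaxLoc(res)[1],np.array(cv2.minMaxLoc(res)[3])-6)
E
```

```text
time: 22.7
tool_pos: [444.9, -206.9, 31.1]
tcp_rot: [-145.8, 89.6, -139.8]
ft_force: [-14.9, -14.6, 4.8]
finger_gap: 34.8
time: 23.12
tool_pos: [444.9, -207.0, 31.1]
tcp_rot: [-145.0, 89.6, -138.9]
ft_force: [-14.3, -15.0, 5.1]
finger_gap: 34.6
time: 23.53
tool_pos: [444.9, -207.0, 31.1]
tcp_rot: [-145.2, 89.6, -139.1]
ft_force: [-14.5, -14.7, 4.7]
finger_gap: 34.6
[-14.49786511 -14.74838973   4.68833032] [-2.57238777  2.67141123  0.47640525] [ 444.86342894 -206.96625488   31.06845772]
can 0.9271631836891174 [0 0]
dish 0.3932023048400879 [-6  3]
```

View pics/a13.png

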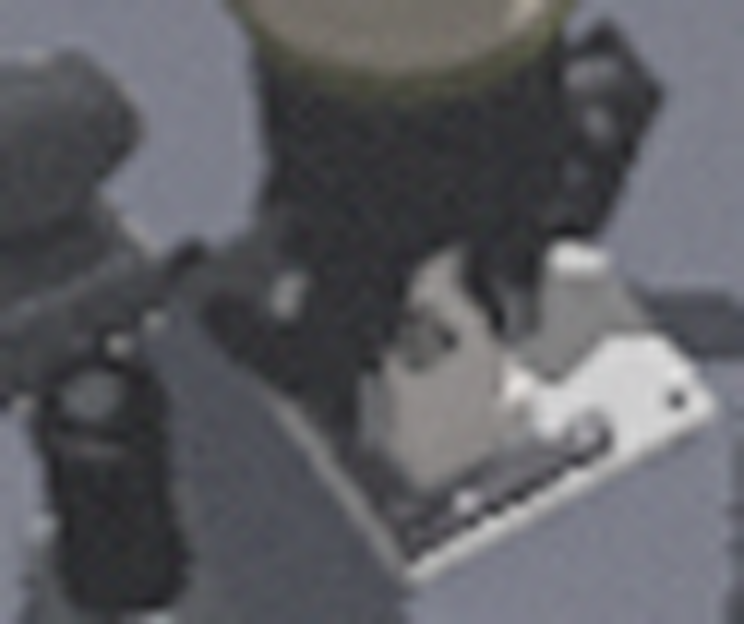

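View pics/s13.png

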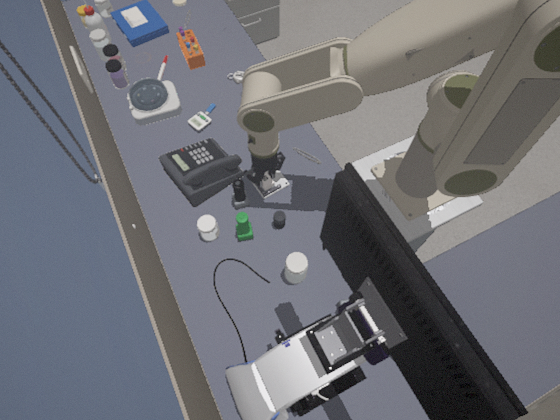

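```bash
python3 -m jog '[[[0,0.0006,0],[0,0,0],-1],[[0,0.0006,0],[0,0,0],-1],[[0,0.0006,0],[0,0,0],-1],[[0,0.0006,0],[0,0,0],-1],[[0,0.0006,0],[0,0,0],-1]]'
python3 -m jog '[[[0,0,0],[0,0,0],-1],[[0,0,0],[0,0,0],-1],[[0,0,0],[0,0,0],-1],[[0,0,0],[0,0,0],-1],[[0,0,0],[0,0,0],-1]]'
```

```text
time: 24.05
tool_pos: [444.9, -206.9, 31.1]
tcp_rot: [-138.2, 89.6, -132.1]
ft_force: [-15.8, -18.4, 3.3]
finger_gap: 34.7
time: 24.47
tool_pos: [444.9, -206.9, 31.1]
tcp_rot: [-138.4, 89.6, -132.3]
ft_force: [-15.3, -17.5, 3.5]
finger_gap: 34.5
```

```bash
python3 -c "
from bench import order;print(order.hand_in())"
```

```text
the job is handed in; nothing more can be done
None
```

The job is handed in at about 24.5 s of the 72 s allowed; no verdict came back, so what follows rests on my own checks.

- **Reading:** I picked the small black and grey reader and held it still for about 1.6 s. Its foot was roughly 36 mm above the label and a few mm off centre by image estimate.
- **Putting the reader back:** It stands released near (542, -187), about 7 mm from its old spot. The later pictures show it upright.
- **Block:** I gripped it by the wax, set it on the plate turned 6° to match, and slid it against the long stop, then the short stop. It is still gripped and pressed there.

**Last checks**
- **Push:** The wrist force held steady at about 15 N along x and 17 N along y, with 3.5 N upward from the plate. The force on each stop cannot be measured separately, so I relied on pushing both about equally.
- **Position:** The tool had stopped moving. The block is about 0.4 mm above its expected resting height, and its position agrees with my image estimate of the corner to about 1.5 mm.
- **Angle:** The path along the long stop ran at about 6.2°, which matches the plate.
- **Canister:** Image matching showed it had not moved.

**What disagreed or could not be checked**
- The two cameras disagreed by about 3 to 6 mm; averaging them was good enough.
- The petri dish was hidden by the arm in the last picture, so its image match failed (0.39). I did not check it otherwise, but no move showed an unexpected force.

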